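# Load the valve test magazine and lock its guard

## Robot

A 6-joint arm with a two-finger parallel gripper is mounted at the origin on the work surface. World frame = base frame: x ahead of the robot, y to its left, z up, the work surface at z = 0. Lengths are in mm, angles in rad, forces in N, time in s.
With the tool pointing down it reaches from about 275 to 750 mm from the base axis. Payload 10.2 kg.
Tool frame: the origin (TCP) lies on the centre line of the jaws, within the pads' length; the fingertips stand 17 mm ahead of it and the grasp point (between the pads) lies 2 mm behind it (ctrl.tip_extent is the distance from the TCP to the fingertips, in mm); z points along the fingers, y is the line along which they close (so a half turn about z gives the same grasp; the last joint's range is limited). The gripper opens to 85 mm and grips with 20 to 120 N. Pads are 22 mm wide; open, the fingers measure 114 mm over their backs; the gripper's body (76 mm by 85 mm) begins 54 mm behind the grasp point. The pads swing forward as they close: fully open they stand 13 mm farther back than shut.
Start: joints at [0.896, 0.313, 1.498, -0, 1.331, -0.223], TCP at [229.22, 472.323, 248.294] pointing down, gripper open.
Joint ranges: [-2.94, 2.94], [-0.97, 2.17], [0.19, 2.56], [-1.23, 4.37], [0.02, 3.11], [-2.88, 2.88]. Speed limits (rad/s): [2.39, 2.39, 3.01, 3.14, 3.14, 3.14].

## Interface

Orientations are given as a unit quaternion [w, x, y, z].
In Python, from rig import sensors, capture, ctrl, cut_out, place_of gives the robot as it stands.
- The arm moves only by the shell command python3 -m jog 'ROWS' [FORCE]. ROWS is JSON, a list of rows, each a list of 3 entries, a list of its own where there are three numbers: the shift along the world's x, y, z in mm, then the turn, a rotation vector about the world's x, y, z in degrees, then the closure, from 0 (fully open) to 1 (shut). A call has exactly 8 rows; each row is the pose to reach, as a shift and turn from the pose commanded when the call began; what a row does not reach only later rows make up. A row lasts 1/12 s, in which the tool goes at most 41.7 mm and 7.16 degrees, less where a joint would pass 70% of its speed; a pose out of reach is approached as far as the arm can. A call with a gripper value outside its range is refused whole. The fingers move at their own pace and stop on an object; FORCE is the grip in N (left out, the last holds). Time passes only in rows, so rows that repeat a pose let the fingers close, or fill a call up. It gives the time, the measured TCP pose, the force and the opening at its end, in the units of the state.
- sensors.sense(): the state, without advancing time (a new reading comes with each control period).
- capture(name): name is "side" or "top" or "wrist"; returns a dict with "color" (420x560x3 uint8, blue, green, red), "z_map" (420x560 float32, mm along the optical axis (not along the pixel's ray), 0 where there is no reading), "camera_matrix" (3x3 intrinsics, pixels), "R" (3x3) and "t" (3): a world point X has camera coordinates R X + t. Camera axes: x right, y down, z forward; pixel columns grow to the right and rows downward; lengths in mm; the calibration is good to about 2 mm. A picture is of the moment at which its call begins.
- ctrl.finish_job(): hands the job in, once; it reports no verdict.
Trained networks look in a picture, given as the dict that the camera call returned (one of the last four; its "shot" number tells which), for a name from the list of things; names that differ only in an ending like _2 or _b are one class to them, and where a whole thing is asked for, a point or a joint stands for the part that bears it (a point fixed in the world has none). Each returns a list of dicts, best first, with "p" (0 to 1); they miss things now and then, are a little off and sometimes report something else, mostly with a low value. They report only what shows in the picture. A call takes as long as a camera call. They do not tell look-alikes from the thing itself.
- cut_out(picture, query): "region" (420x560 bool, what is visible of it) and "box" ([left, top, right, bottom] in pixels, round what is visible of it).
- place_of(picture, query): "centre" ([row, column] in pixels: a listed point, or the origin of a listed thing).
The state is a dict: "time_s": time; "joints": joint angles; "dq": joint speeds; "tau": joint torques, N m; "eef_pos": TCP position; "ee_rot": TCP orientation; "force": force on the tool from outside, world axes, zero at the start; "wrist_torque": the same for the moment, N m; "grip_width": opening from 0.0 (shut) to 1.0 (fully open).
Only numpy, scipy, OpenCV 4.12 (cv2) and the standard library are available. Lean on these libraries where they do the work, as an engineer would, in place of code of your own. Each camera call takes 0.05 s, during which the arm holds its last target. There are 200 camera calls.

## Task

Load every solenoid valve on the bench (there are three or four) into the test magazine: set each one upright and lengthwise in the open bay and push it forward until it is right past the red sprung pawl, so that the pawl clicks out behind it and it cannot come back. Only when all of them are in, swing the orange guard fully shut over the empty bay, and after that swing the clamp arm down flat onto the guard. Leave the jar, the meter and the screwdriver where they are.

Things in the scene. Friction and masses are not known exactly. Their poses are not given: they have to be found in the camera images.
- lane: The magazine, fixed: a straight aluminium channel on a dark base plate 460 x 180 x 8 mm, turned up to 0.25 rad. Origin at bench height on the channel's centre line, level with the tip of the pawl; x = feed direction (away from the robot), y left, z up. Channel floor at z = 8 mm from x = -170 on, 56 mm wide between walls from x = -45 on; end stop at x = 280. mm in this frame are used below.
- bay (a point): Point on the floor of the open loading bay where the middle of a valve is well set down: lane x = -104, y = 0, z = 8. Bay x = -155 to -45: side walls up to z = 30 flare from 56 mm apart (x = -45) to 80 mm (x = -155); no wall at the near (-x) end, so that a finger can push from behind. Guard and clamp open, the space above is free for |y| under 50 mm.
- tunnel_mouth (a point): Lane x = 10, y = 0, z = 36. From here to x = 280 two rails (z = 36 to 41) cover the valves' shoulders and leave a 38 mm wide slot on the centre line for the blue coils: valves get in only from the bay, not from above. Four fit in a row, each new one pushing the earlier ones along (a full row takes about 8 to 12 N).
- pawl (a joint): The red pawl, a flap 42 x 5 x 20 mm (z 10 to 30) hinged upright in the right wall at lane x = -38, y = -30, slanting forward to its tip at x = 0, y = -10. 0 = sprung out; 0.45 rad = folded flush while a valve passes. Spring 2 to 4 N at the tip. It clicks out once the valve's rear face is 4 mm beyond x = 0 (its centre beyond x = 36); the valve may settle back to x = 30.
- guard (a joint): The orange guard, a plate 100 mm (along lane x, centred at x = -100) by 92 by 5 mm, hinged on the left of the bay. 0 = shut, flat over the bay, free edge to the right; starts open at 1.6 to 1.92 rad, upright or leaning outward (+y). Stiff hinge (about 0.12 N m), stays where it is left: push it over from its outer (+y) side and press it flat.
- guard_hinge (a point): Middle of the guard's hinge line (which runs along lane x): lane x = -100, y = 52, z = 34.5; mid-thickness of the guard.
- guard_edge (a point): Middle of the guard's free black edge, 92 mm from its hinge line.
- clamp (a joint): The clamp, a steel arm 80 x 16 x 10 mm with a red grip at its end, pivoting about lane x on the right of the bay. 0 = down, flat across the shut guard, pointing left (+y); starts up at 1.65 to 1.9 rad, upright or leaning outward (-y). Stiff (about 0.12 N m), stays where it is left: push it over from its outer (-y) side and press it down.
- clamp_pivot (a point): Pivot of the clamp: lane x = -100, y = -74, z = 44, on a block 36 x 20 mm, 38 mm high.
- clamp_tip (a point): Free end of the clamp arm, 80 mm from its pivot, on the arm's mid-line.
- jar: Bystander: glass jar with white cap, 64 mm across, 80 mm high; origin at the centre of its underside.
- meter: Bystander: yellow hand-held meter 150 x 76 x 34 mm; origin at the centre of its underside.
- screwdriver: Bystander: screwdriver, 180 mm long, lying on the bench; origin near its middle, underneath.
- valve0_mid (a point): Solenoid valve 1 of up to 4 (may be absent), all alike, about 0.2 kg, standing on the bench: aluminium base 64 (its x) x 50 (y) x 24 mm high, and on its middle a blue coil 30 x 30 mm, 34 mm high, the part to grip (58 mm high in all). The point is its centre, 29 mm above its underside; z up. Its x goes along the lane's x, either way round.
- valve1_mid (a point): Solenoid valve 2 of up to 4 (may be absent), all alike, about 0.2 kg, standing on the bench: aluminium base 64 (its x) x 50 (y) x 24 mm high, and on its middle a blue coil 30 x 30 mm, 34 mm high, the part to grip (58 mm high in all). The point is its centre, 29 mm above its underside; z up. Its x goes along the lane's x, either way round.
- valve2_mid (a point): Solenoid valve 3 of up to 4 (may be absent), all alike, about 0.2 kg, standing on the bench: aluminium base 64 (its x) x 50 (y) x 24 mm high, and on its middle a blue coil 30 x 30 mm, 34 mm high, the part to grip (58 mm high in all). The point is its centre, 29 mm above its underside; z up. Its x goes along the lane's x, either way round.
- valve3_mid (a point): Solenoid valve 4 of up to 4 (may be absent), all alike, about 0.2 kg, standing on the bench: aluminium base 64 (its x) x 50 (y) x 24 mm high, and on its middle a blue coil 30 x 30 mm, 34 mm high, the part to grip (58 mm high in all). The point is its centre, 29 mm above its underside; z up. Its x goes along the lane's x, either way round.
There are look-alikes about, which are no part of the job. Leave any pink or turquoise look-alike of the part that bears valve2_mid alone.

How it is judged:
By the outcome, as a careful person would: the job done as asked, in the order asked, and still so for the second after the job is handed in, with the robot touching nothing.
Of valve0, valve1, valve2, valve3 only 3 to 4 are there at a start; the rules pass over those that are not, and their reading is None.
At some moment in a run one of valve0, valve1, valve2, valve3 may be knocked a few centimetres aside while the robot is not near it.
Once in a run the grip may slacken for a moment while it holds something.
It also fails if it takes over 210 s, if anything falls off the work surface, if the arm or the gripper's body presses on something with over 40 N, if the wrist force passes 120 N, or if a joint passes its speed limit or range.

## Working session

There is one attempt and no reset: what is moved stays moved. The work goes in short steps, Python scripts to look and compute and a shell command to move; the robot and the scene stay as the last step left them, time stands still between calls to the robot, and variables do not carry over. Pictures are saved under pics/ and viewed, on a budget of 14 in all, crops included, one or two more only if the job needs it, and the job is handed in when it is done.

```bash
ls; mkdir -p pics
cat > h.py <<'E'
import numpy as np, cv2
from rig import sensors, capture, ctrl, cut_out, place_of
def ray(p,rc):
    K,R,t=p["camera_matrix"],np.array(p["R"]),np.array(p["t"])
    d=R.T@np.linalg.inv(K)@np.array([rc[1],rc[0],1.0]); return -R.T@t,d
def at_z(p,rc,z):
    o,d=ray(p,rc); return o+d*(z-o[2])/d[2]
def cloud(p):
    K,R,t=p["camera_matrix"],np.array(p["R"]),np.array(p["t"])
    r,c=np.mgrid[:420,:560]; z=p["z_map"].astype(float)
    q=np.stack([c,r,np.ones_like(c)],-1)@np.linalg.inv(K).T*z[...,None]
    return (q-t)@R
def proj(p,X):
    q=np.array(p["R"])@X+p["t"]; q=p["camera_matrix"]@q; return q[:2]/q[2]
E
cat > a.py <<'E'
from h import *
ims=[]
for n in("top","side"):
    p=capture(n); im=p["color"].copy(); C=cloud(p)
    for q in("valve0_mid","lane","guard","clamp"):
        for d in cut_out(p,q):
            if d["p"]<.3: continue
            m=d["region"]; b=d["box"]; X=C[m&(p["z_map"]>0)]
            zt=np.percentile(X[:,2],95) if len(X) else 0
            T=X[X[:,2]>zt-6]
            print(n,q,round(d["p"],2),np.round(b),"ztop",round(zt),"topmean",np.round(T.mean(0)) if len(T) else 0,"bgr",np.round(np.median(p["color"][m],0)))
    for q in("valve0_mid","bay","tunnel_mouth","lane","guard_edge","guard_hinge","clamp_tip","clamp_pivot","jar","meter","screwdriver"):
        for d in place_of(p,q):
            if d["p"]>.3: print(n,"pt",q,round(d["p"],2),np.round(d["centre"]), np.round(at_z(p,d["centre"],{"valve0_mid":29,"bay":8,"tunnel_mouth":36,"guard_hinge":34.5,"clamp_pivot":44}.get(q,0))))
    cv2.imwrite(f"pics/{n}1.png",cv2.resize(im,(784,588)))
print(sensors.sense())
E
python3 a.py
```

```text
pics
top valve0_mid 0.7 [389. 214. 410. 236.] ztop 61 topmean [ 590. -327.   59.] bgr [168. 166. 167.]
top lane 0.63 [259. 122. 325. 270.] ztop 44 topmean [703.  12.  55.] bgr [103. 100.  99.]
top guard 0.59 [266. 226. 277. 258.] ztop 128 topmean [521.  80. 126.] bgr [52. 65. 89.]
top pt valve0_mid 0.74 [225. 404.] [ 589. -332.   29.]
top pt valve0_mid 0.34 [214. 207.] [606. 276.  29.]
top pt bay 0.65 [244. 290.] [524.  17.   8.]
top pt tunnel_mouth 0.82 [207. 290.] [635.  18.  36.]
top pt lane 0.72 [248. 318.] [513. -70.   0.]
top pt lane 0.63 [213. 291.] [624.  15.   0.]
top pt lane 0.43 [204. 149.] [640. 469.   0.]
top pt guard_edge 0.63 [238. 266.] [542.  90.   0.]
top pt guard_hinge 0.85 [241. 274.] [528.  66.  34.]
top pt guard_hinge 0.57 [247. 314.] [513. -56.  34.]
top pt clamp_tip 0.66 [205. 147.] [634. 473.   0.]
top pt clamp_tip 0.61 [241. 320.] [537. -78.   0.]
top pt clamp_pivot 0.59 [248. 316.] [509. -60.  44.]
top pt clamp_pivot 0.56 [238. 267.] [533.  88.  44.]
top pt clamp_pivot 0.35 [212. 289.] [616.  21.  44.]
top pt jar 0.59 [182. 227.] [717. 222.   0.]
top pt met
[... 1480 characters left out ...]
[161. 248.] [641. 480.  -0.]
{'time_s': 1.6, 'joints': array([ 8.95592299e-01,  3.12879718e-01,  1.49773183e+00,  3.29316538e-05,
        1.33100926e+00, -2.23389474e-01]), 'dq': array([-0.0024756 , -0.00181585, -0.00018392, -0.00040635, -0.00024912,
        0.00080969]), 'tau': array([-1.12614409e-04, -4.12162793e+01, -2.59900904e+01, -1.85241083e-04,
        4.72751890e-04, -1.69139446e-05]), 'eef_pos': array([229.20883778, 472.31456116, 248.29256594]), 'ee_rot': array([-2.05197272e-05,  2.23994490e-01,  9.74590410e-01, -5.72957801e-06]), 'force': array([ 1.2441723 , -0.41688267,  0.17185299]), 'wrist_torque': array([ 0.0037641 ,  0.02027827, -0.00851046]), 'grip_width': 0.996999603114962}
```

View pics/top1.png

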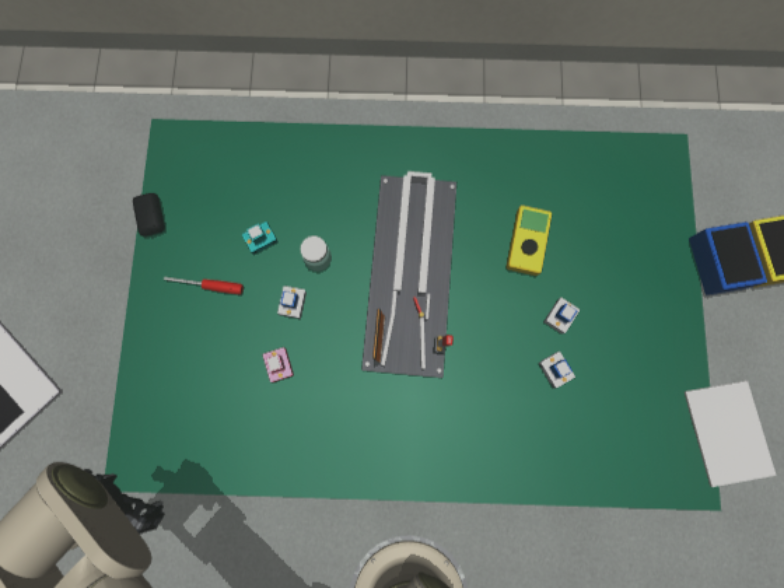

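View pics/side1.png

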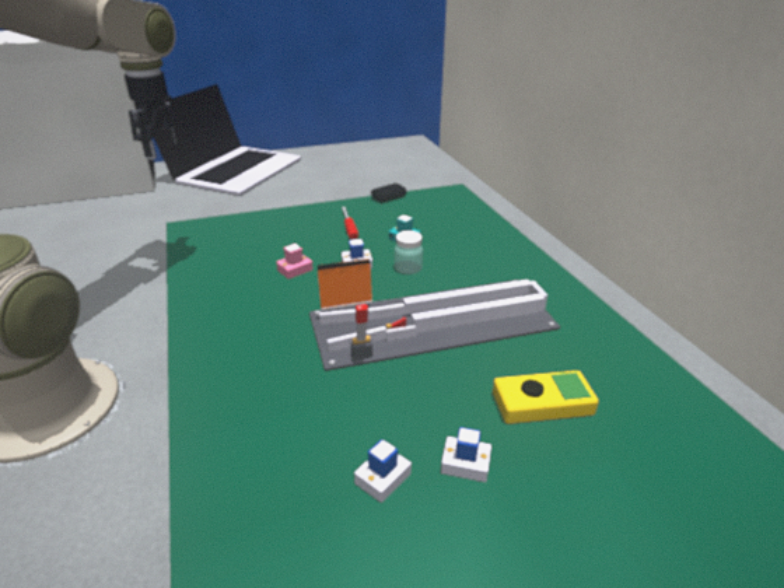

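The three real valves have white bases and blue coil sides. In top1 they are at (291,300), (565,315) and (559,370). The pink one at (277,365) and the turquoise one at (260,236) are look-alikes, so I leave them. The guard is orange and upright at (378,336), and the clamp has its red grip at (447,341). Next I measure.

```bash
cat > b.py <<'E'
from h import *
p=capture("top"); C=cloud(p); K=784/560
im=p["color"]
for nm,(u,v) in dict(A=(291,300),B=(565,315),C=(559,370),pink=(277,365),turq=(260,236)).items():
    u,v=u/K,v/K; c0=C[int(v),int(u)]
    d=np.linalg.norm(C[...,:2]-c0[:2],axis=-1)
    m=(d<60)&(C[...,2]>12)&(C[...,2]<80)
    X=C[m]; top=X[X[:,2]>48]
    r=cv2.minAreaRect(X[:,:2].astype(np.float32)); t=cv2.minAreaRect(top[:,:2].astype(np.float32))
    bgr=np.median(im[m],0)
    print(nm,"base",np.round(r[0]),np.round(r[1]),round(r[2]),"coil",np.round(t[0]),np.round(t[1]),round(t[2]),round(np.median(top[:,2])),bgr)
# rails
W=C.reshape(-1,3)
m=(W[:,0]>640)&(W[:,0]<930)&(abs(W[:,1]-10)<60)&(W[:,2]>28)&(W[:,2]<52); X=W[m]
r=cv2.minAreaRect(X[:,:2].astype(np.float32)); print("rails",r, len(X), np.median(X[:,2]))
m=(W[:,0]>380)&(W[:,0]<950)&(abs(W[:,1]-10)<150)&(W[:,2]>3)&(W[:,2]<60); X=W[m]
r=cv2.minAreaRect(X[:,:2].astype(np.float32)); print("plate",r, len(X))
E
python3 b.py
```

```text
A base [603. 274.] [51. 64.] 81 coil [603. 274.] [31. 30.] 83 59 [174. 174. 175.]
B base [ 590. -327.] [50. 64.] 57 coil [ 590. -328.] [31. 31.] 58 58 [170.  169.  168.5]
C base [ 470. -312.] [64. 51.] 30 coil [ 470. -312.] [30. 31.] 31 59 [173. 174. 177.]
pink base [464. 295.] [64. 51.] 20 coil [464. 295.] [31. 30.] 23 58 [174. 155. 190.]
turq base [750. 357.] [51. 64.] 32 coil [750. 357.] [30. 30.] 31 58 [151. 157.  58.]
rails ((775.4835205078125, 3.7630157470703125), (72.11341857910156, 272.2492370605469), 86.46888732910156) 938 41.00815623495422
plate ((665.024658203125, 9.939468383789062), (299.7232971191406, 569.945556640625), 89.99138641357422) 9370
```

Three valves at A(603,274), B(590,-327) and C(470,-312), with the lane yaw about -3.5°. I go above A first and look from close by.

```bash
python3 -m jog '[[[47,-25,-9],[0,0,-7],0],[[80,-45,-18],[0,0,-14],0],[[120,-65,-27],[0,0,-21],0],[[160,-85,-35],[0,0,-28],0],[[195,-105,-40],[0,0,-35],0],[[230,-125,-45],[0,0,-42],0],[[265,-140,-50],[0,0,-49],0],[[300,-160,-55],[0,0,-55],0]]' 60
python3 -m jog '[[[25,-13,-4],[0,0,-6],0],[[50,-26,-8],[0,0,-12],0],[[74,-38,-13],[0,0,-18],0],[[74,-38,-13],[0,0,-18],0],[[74,-38,-13],[0,0,-18],0],[[74,-38,-13],[0,0,-18],0],[[74,-38,-13],[0,0,-18],0],[[74,-38,-13],[0,0,-18],0]]'
cat > w.py <<'E'
# wrist look: valve coils/bases near a world xy
from h import *
import sys
x0,y0=map(float,sys.argv[1:3]); p=capture("wrist"); C=cloud(p); s=sensors.sense()
m=(np.linalg.norm(C[...,:2]-[x0,y0],axis=-1)<55)&(C[...,2]>12)&(C[...,2]<80)&(p["z_map"]>0)
X=C[m]; top=X[X[:,2]>50]
q=s["ee_rot"]; from scipy.spatial.transform import Rotation as Ro
Y=Ro.from_quat([q[1],q[2],q[3],q[0]]).as_matrix()
print("tcp",np.round(s["eef_pos"],1),"yawY",round(np.degrees(np.arctan2(Y[1,1],Y[0,1])),1),"zdir",np.round(Y[:,2],3),"grip",round(s["grip_width"],2),"t",round(s["time_s"],1))
for n,Q in(("all",X),("coil",top)):
    if len(Q)>10:
        r=cv2.minAreaRect(Q[:,:2].astype(np.float32)); print(n,len(Q),np.round(r[0],1),np.round(r[1]),round(r[2],1),"z",np.round(np.percentile(Q[:,2],[5,50,95])))
if len(sys.argv)>3: cv2.imwrite(f"pics/{sys.argv[3]}.png",p["color"])
E
python3 w.py 603 274 wA
```

```text
time_s: 2.32
eef_pos: [521.0, 316.5, 194.4]
ee_rot: [-0.0, 0.651, 0.759, 0.0]
force: [-0.0, 0.3, 0.4]
grip_width: 1.001
time_s: 2.98
eef_pos: [592.7, 280.5, 182.2]
ee_rot: [0.0, 0.759, 0.651, 0.0]
force: [-0.0, -0.1, -0.1]
grip_width: 0.997
tcp [592.7 280.4 182.2] yawY -8.8 zdir [ 0.  0. -1.] grip 1.0 t 3.0
all 3837 [605.4 277. ] [50. 64.] 81.3 z [23. 25. 60.]
coil 1335 [605.7 276.6] [30. 29.] 80.7 z [56. 59. 60.]
```

View pics/wA.png

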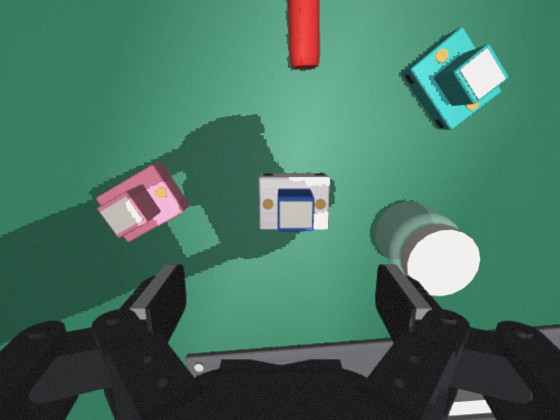

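The close view confirms a white base with a blue coil at (295,205). The pink look-alike is on the left, the turquoise one at top right, and the jar at right is clear of the fingers. Next: descend and grip.

```bash
python3 -m jog '[[[6,-2,-20],[0,0,0],0],[[12,-4,-45],[0,0,0],0],[[12,-4,-75],[0,0,0],0],[[12,-4,-100],[0,0,0],0],[[12,-4,-120],[0,0,0],0],[[12,-4,-132],[0,0,0],0],[[12,-4,-137],[0,0,0],0],[[12,-4,-137],[0,0,0],0]]' 80
python3 -m jog '[[[0,0,0],[0,0,0],1],[[0,0,0],[0,0,0],1],[[0,0,0],[0,0,0],1],[[0,0,0],[0,0,0],1],[[0,0,0],[0,0,0],1],[[0,0,0],[0,0,0],1],[[0,0,0],[0,0,0],1],[[0,0,0],[0,0,0],1]]'
```

```text
time_s: 3.7
eef_pos: [605.0, 275.9, 44.3]
ee_rot: [-0.0, 0.76, 0.65, -0.0]
force: [0.5, -0.4, 0.3]
grip_width: 1.004
time_s: 4.37
eef_pos: [605.8, 275.9, 45.7]
ee_rot: [0.0, 0.76, 0.65, 0.001]
force: [0.2, 0.3, 5.3]
grip_width: 0.339
```

```bash
python3 -m jog '[[[0,0,10],[0,0,0],1],[[0,0,30],[0,0,0],1],[[0,0,60],[0,0,0],1],[[0,-10,95],[0,0,1],1],[[-8,-30,125],[0,0,2],1],[[-18,-55,145],[0,0,3],1],[[-28,-85,155],[0,0,4],1],[[-38,-115,155],[0,0,5],1]]'
python3 -m jog '[[[-10,-30,0],[0,0,0],1],[[-20,-60,0],[0,0,0],1],[[-30,-90,0],[0,0,0],1],[[-38,-115,0],[0,0,0],1],[[-41,-135,0],[0,0,0],1],[[-41,-142,0],[0,0,0],1],[[-41,-142,0],[0,0,0],1],[[-41,-142,0],[0,0,0],1]]'
cat > lane.py <<'E'
from h import *
import sys
p=capture("wrist"); C=cloud(p); s=sensors.sense(); print("tcp",np.round(s["eef_pos"],1),s["grip_width"])
W=C[p["z_map"]>0]; np.save("/tmp/W.npy",W)
o=np.array([630.8,12.7]); a=-0.0616; u=np.array([np.cos(a),np.sin(a)]); v=np.array([-u[1],u[0]])
L=np.c_[(W[:,:2]-o)@u,(W[:,:2]-o)@v,W[:,2]]
for x in range(-150,290,20):
    S=L[abs(L[:,0]-x)<6]
    row=[]
    lo,hi=(24,34) if x<-40 else (37,47)
    for sg in(1,-1):
        Q=S[(S[:,1]*sg>12)&(S[:,1]*sg<50)&(S[:,2]>lo)&(S[:,2]<hi)]
        row.append(None if len(Q)<8 else (np.round(np.percentile(Q[:,1],[2,98]),1).tolist(),round(float(np.median(Q[:,2])))))
    print(x,row)
for q in("lane","bay","tunnel_mouth","guard_hinge","clamp_pivot"):
    for d in place_of(p,q):
        if d["p"]>.4: print(q,round(d["p"],2),np.round(d["centre"]),np.round(at_z(p,d["centre"],{"bay":8,"tunnel_mouth":36,"guard_hinge":34.5,"clamp_pivot":44}.get(q,0)),1))
cv2.imwrite(f"pics/{sys.argv[1]}.png",p["color"])
E
python3 lane.py wL
```

```text
time_s: 5.03
eef_pos: [567.2, 159.9, 202.6]
ee_rot: [0.001, 0.73, 0.683, 0.002]
force: [0.8, -0.2, -2.8]
grip_width: 0.34
time_s: 5.7
eef_pos: [526.3, 19.2, 199.8]
ee_rot: [-0.0, 0.731, 0.683, 0.0]
force: [0.5, 0.1, -2.0]
grip_width: 0.339
tcp [526.4  19.6 199.7] 0.3366706008742896
-150 [([40.8, 48.9], 31), None]
-130 [([38.8, 46.9], 30), None]
-110 [([36.0, 44.8], 30), None]
-90 [([34.1, 42.4], 30), None]
-70 [([32.1, 40.3], 30), None]
-50 [([30.8, 38.3], 30), None]
-30 [None, None]
-10 [None, None]
10 [([21.3, 38.1], 41), ([-33.7, -16.8], 41)]
30 [([21.3, 38.1], 41), ([-33.1, -16.9], 41)]
50 [([21.9, 37.9], 41), ([-33.1, -16.8], 41)]
70 [([21.7, 38.3], 41), ([-33.3, -16.6], 41)]
90 [([21.7, 38.2], 41), ([-33.3, -16.6], 41)]
110 [([21.5, 38.3], 41), ([-33.5, -16.6], 41)]
130 [([21.3, 38.3], 41), ([-33.6, -16.5], 41)]
150 [([21.2, 31.6], 40), ([-33.8, -16.7], 41)]
170 [None, None]
190 [None, None]
210 [None, None]
230 [None, None]
250 [None, None]
270 [None, None]
lane 0.78 [190. 373.] [622.7  13.8   0. ]
bay 0.86 [194. 276.] [522.5  18.6   8. ]
tunnel_mouth 0.61 [198. 393.] [631.3  13.7  36. ]
guard_hinge 0.77 [143. 275.] [525.5  70.6  34.5]
```

View pics/wL.png

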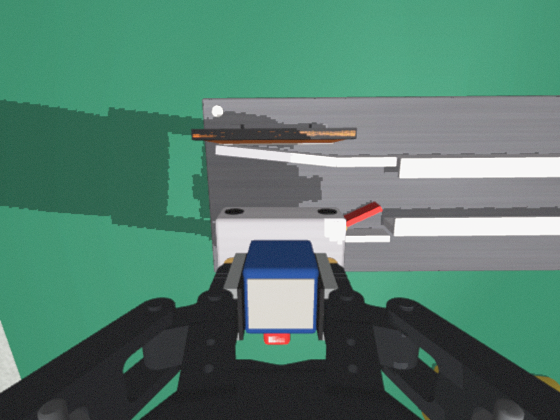

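The valve is held squarely, coil at (280,290). The lane slot runs at row ~197, the pawl tip is at (380,207) and the guard is upright at row 134. I measure the held coil relative to the slot from this same cloud.

```bash
cat > rel.py <<'E'
from h import *
W=np.load("/tmp/W.npy"); o=np.array([630.8,12.7]); a=-0.0616
u=np.array([np.cos(a),np.sin(a)]); v=np.array([-u[1],u[0]])
L=np.c_[(W[:,:2]-o)@u,(W[:,:2]-o)@v,W[:,2]]
R=L[(abs(L[:,1]-2.4)<40)&(abs(L[:,2]-41)<4)&(L[:,0]>-60)&(L[:,0]<140)]
print("rail start left/right",[round(float(np.percentile(R[s*(R[:,1]-2.4)>18][:,0],.5)),1) for s in(1,-1)])
for s in(1,-1):
    Q=R[s*(R[:,1]-2.4)>0]; xs=np.arange(20,140,8); e=[np.percentile(s*Q[abs(Q[:,0]-x)<4][:,1],3)*s for x in xs]; print("slope",np.polyfit(xs,e,1))
Z=L[(L[:,2]>160)&(L[:,2]<230)&(np.abs(L[:,:2]-[-104,8]).max(1)<45)]
zt=np.percentile(Z[:,2],90);print("zt",zt)
T=Z[abs(Z[:,2]-209)<5]; r=cv2.minAreaRect(T[:,:2].astype(np.float32)); print("coil top lane frame",r,len(T))
B=L[(L[:,2]>172)&(L[:,2]<184)&(L[:,1]>5)&(L[:,1]<60)&(abs(L[:,0]+104)<45)]
print("base front edge y",np.percentile(B[:,1],[90,99]),"x",np.percentile(B[:,0],[1,99]),"z",np.median(B[:,2]))
E
python3 rel.py
```

```text
rail start left/right [2.4, 2.6]
slope [-1.83295590e-03  2.18432378e+01]
slope [ 3.16596911e-03 -1.69549367e+01]
zt 220.99664682728954
coil top lane frame ((-103.77267456054688, 0.6652727127075195), (30.399019241333008, 56.072025299072266), 88.27594757080078) 5597
base front edge y [24.77035363 25.3852312 ] x [-134.74082907  -72.51148662] z 178.42177474774712
```

```bash
python3 -m jog '[[[-7,2.5,-20],[0,0,0],1],[[-7,2.5,-50],[0,0,0],1],[[-7,2.5,-80],[0,0,0],1],[[-7,2.5,-105],[0,0,0],1],[[-7,2.5,-125],[0,0,0],1],[[-7,2.5,-138],[0,0,0],1],[[-7,2.5,-145],[0,0,0],1],[[-7,2.5,-145],[0,0,0],1]]'
python3 -m jog '[[[9,-0.6,0],[0,0,0],1],[[18,-1.1,0],[0,0,0],1],[[28,-1.7,0],[0,0,0],1],[[38,-2.3,0],[0,0,0],1],[[48,-3,0],[0,0,0],1],[[56,-3.5,0],[0,0,0],1],[[64,-4,0],[0,0,0],1],[[64,-4,0],[0,0,0],1]]'
```

```text
time_s: 6.67
eef_pos: [519.2, 21.6, 54.7]
ee_rot: [-0.0, 0.73, 0.683, -0.0]
force: [0.7, 0.8, -2.1]
grip_width: 0.337
time_s: 7.33
eef_pos: [584.1, 18.1, 54.8]
ee_rot: [-0.0, 0.73, 0.683, 0.001]
force: [2.5, 5.1, -4.7]
grip_width: 0.339
```

```bash
python3 -m jog '[[[11,-0.7,0],[0,0,0],1],[[22,-1.4,0],[0,0,0],1],[[33,-2,0],[0,0,0],1],[[44,-2.7,0],[0,0,0],1],[[55,-3.4,0],[0,0,0],1],[[66,-4,0],[0,0,0],1],[[77,-4.7,0],[0,0,0],1],[[84,-5.2,0],[0,0,0],1]]'
python3 -m jog '[[[1,0,0],[0,0,0],1],[[1,0,0],[0,0,0],1],[[1,0,0],[0,0,0],1],[[1,0,0],[0,0,0],0.5],[[1,0,0],[0,0,0],0.5],[[1,0,0],[0,0,0],0.5],[[1,0,0],[0,0,0],0.5],[[1,0,0],[0,0,0],0.5]]'
```

```text
time_s: 8.0
eef_pos: [668.0, 12.2, 55.1]
ee_rot: [0.0, 0.731, 0.683, 0.0]
force: [-0.4, 1.0, -2.1]
grip_width: 0.338
time_s: 8.67
eef_pos: [668.3, 12.0, 54.9]
ee_rot: [0.0, 0.731, 0.683, 0.0]
force: [0.2, -0.3, -0.8]
grip_width: 0.5
```

```bash
python3 -m jog '[[[0,0,20],[0,0,0],0.5],[[0,0,50],[0,0,0],0.5],[[0,0,85],[0,0,0],0.3],[[0,0,120],[0,0,0],0],[[0,0,145],[0,0,0],0],[[0,0,160],[0,0,0],0],[[0,0,165],[0,0,0],0],[[0,0,165],[0,0,0],0]]'
python3 w.py 667 14 w1
cat > d.py <<'E'
from h import *
p=capture("top"); C=cloud(p); W=C[p["z_map"]>0]
X=W[(W[:,2]>50)&(W[:,2]<75)&(W[:,0]>380)&(W[:,0]<850)&(W[:,1]>-420)&(W[:,1]<420)]
D=np.round(X[:,:2]/4).astype(int); g=np.zeros((250,250),np.uint8); g[D[:,0],D[:,1]+120]=1
g=cv2.dilate(g,np.ones((3,3))); n,lab,st,ce=cv2.connectedComponentsWithStats(g)
for i in range(1,n):
    if st[i,4]>20: print(np.round([ce[i][1]*4,(ce[i][0]-120)*4]),st[i,4])
E
python3 d.py
```

```text
time_s: 9.33
eef_pos: [668.6, 12.0, 220.7]
ee_rot: [0.001, 0.731, 0.683, 0.001]
force: [0.5, 0.5, -0.5]
grip_width: 0.994
tcp [668.1  12.  219. ] yawY -3.9 zdir [-0.001  0.    -1.   ] grip 1.0 t 9.4
all 5687 [666.   10.1] [ 78. 104.] 86.6 z [30. 41. 67.]
coil 1132 [668.7  13. ] [29. 30.] 85.3 z [60. 67. 68.]
[464. 295.] 104
[ 470. -311.] 110
[515. -54.] 33
[ 590. -327.] 109
[695. 217.] 109
[750. 357.] 112
```

View pics/w1.png

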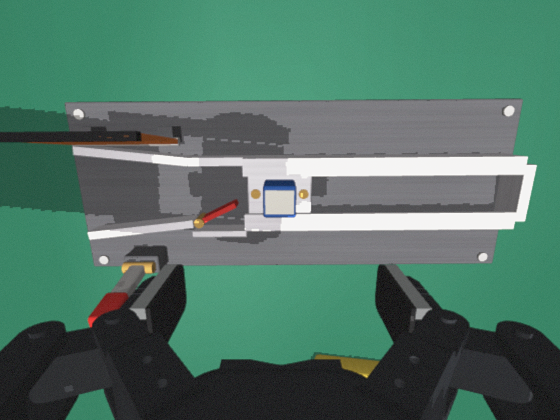

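Valve 1 sits at lane x≈45 with the pawl sprung out behind it, tip at (238,205). On to B.

```bash
python3 -m jog '[[[-9,-38,0],[0,0,-4],0],[[-18,-76,0],[0,0,-8],0],[[-27,-114,-5],[0,0,-12],0],[[-35,-152,-10],[0,0,-16],0],[[-44,-190,-15],[0,0,-20],0],[[-53,-228,-20],[0,0,-24],0],[[-62,-266,-28],[0,0,-27],0],[[-70,-304,-36],[0,0,-29],0]]'
python3 -m jog '[[[-5,-15,-2],[0,0,-0.5],0],[[-8,-25,-4],[0,0,-0.5],0],[[-8,-30,-4],[0,0,-0.5],0],[[-8,-35,-4],[0,0,-0.5],0],[[-8,-35,-4],[0,0,-0.5],0],[[-8,-35,-4],[0,0,-0.5],0],[[-8,-35,-4],[0,0,-0.5],0],[[-8,-35,-4],[0,0,-0.5],0]]'
python3 w.py 590 -327
```

```text
time_s: 10.1
eef_pos: [597.1, -293.5, 181.7]
ee_rot: [-0.001, 0.879, 0.477, -0.001]
force: [1.2, -0.5, -0.4]
grip_width: 1.001
time_s: 10.77
eef_pos: [590.7, -326.1, 179.9]
ee_rot: [0.0, 0.88, 0.475, 0.0]
force: [0.1, 0.1, -0.4]
grip_width: 1.002
tcp [ 590.6 -326.2  179.9] yawY -33.3 zdir [ 0. -0. -1.] grip 1.0 t 10.8
all 3923 [ 593.6 -326. ] [51. 64.] 57.0 z [23. 25. 60.]
coil 1362 [ 593.8 -326. ] [30. 29.] 57.0 z [57. 59. 60.]
```

```bash
python3 -m jog '[[[3,0,-20],[0,0,0],0],[[3,0,-50],[0,0,0],0],[[3,0,-80],[0,0,0],0],[[3,0,-105],[0,0,0],0],[[3,0,-120],[0,0,0],0],[[3,0,-130],[0,0,0],0],[[3,0,-135],[0,0,0],0],[[3,0,-135],[0,0,0],0.3]]' 80
python3 -m jog '[[[0,0,0],[0,0,0],1],[[0,0,0],[0,0,0],1],[[0,0,0],[0,0,0],1],[[0,0,0],[0,0,0],1],[[0,0,0],[0,0,0],1],[[0,0,0],[0,0,0],1],[[0,0,0],[0,0,0],1],[[0,0,0],[0,0,0],1]]'
python3 -m jog '[[[0,0,15],[0,0,0],1],[[0,0,45],[0,0,0],1],[[0,0,80],[0,0,3],1],[[0,10,115],[0,0,6],1],[[-4,30,140],[0,0,10],1],[[-8,55,155],[0,0,14],1],[[-14,85,155],[0,0,18],1],[[-20,120,155],[0,0,22],1]]'
python3 -m jog '[[[-9,35,0],[0,0,3],1],[[-18,70,0],[0,0,6],1],[[-27,105,0],[0,0,7.5],1],[[-35,140,0],[0,0,7.5],1],[[-43,170,0],[0,0,7.5],1],[[-50,197,0],[0,0,7.5],1],[[-54,220,0],[0,0,7.5],1],[[-54,228,0],[0,0,7.5],1]]'
python3 lane.py wL2|head -1; python3 rel.py|tail -2
```

```text
time_s: 11.48
eef_pos: [593.3, -326.7, 44.3]
ee_rot: [-0.0, 0.88, 0.474, -0.0]
force: [0.1, 0.4, 0.1]
grip_width: 0.881
time_s: 12.15
eef_pos: [593.8, -327.4, 46.0]
ee_rot: [0.001, 0.88, 0.474, 0.0]
force: [-0.4, 0.6, 7.1]
grip_width: 0.337
time_s: 12.82
eef_pos: [572.9, -206.6, 200.4]
ee_rot: [0.001, 0.773, 0.634, 0.0]
force: [0.4, -0.0, -1.5]
grip_width: 0.338
time_s: 13.48
eef_pos: [518.2, 23.8, 199.7]
ee_rot: [-0.001, 0.73, 0.684, -0.0]
force: [-0.2, 0.2, -2.0]
grip_width: 0.337
tcp [518.8  23.5 199.7] 0.338750304592298
coil top lane frame ((-112.08572387695312, 4.476495742797852), (30.76198387145996, 56.10091018676758), 89.4722671508789) 5866
base front edge y [28.79752464 29.37352216] x [-143.27129924  -80.94372791] z 178.08740351771206
```

```bash
python3 -m jog '[[[0.5,-1.6,-20],[0,0,0],1],[[0.5,-1.6,-50],[0,0,0],1],[[0.5,-1.6,-80],[0,0,0],1],[[0.5,-1.6,-105],[0,0,0],1],[[0.5,-1.6,-125],[0,0,0],1],[[0.5,-1.6,-138],[0,0,0],1],[[0.5,-1.6,-145],[0,0,0],1],[[0.5,-1.6,-145],[0,0,0],1]]'
python3 -m jog '[[[9,-0.6,0],[0,0,0],1],[[18,-1.1,0],[0,0,0],1],[[28,-1.7,0],[0,0,0],1],[[38,-2.3,0],[0,0,0],1],[[48,-3,0],[0,0,0],1],[[56,-3.5,0],[0,0,0],1],[[64,-4,0],[0,0,0],1],[[64,-4,0],[0,0,0],1]]'
```

```text
time_s: 14.45
eef_pos: [519.9, 18.6, 54.8]
ee_rot: [-0.0, 0.731, 0.682, -0.0]
force: [-0.2, -0.1, -1.1]
grip_width: 0.337
time_s: 15.12
eef_pos: [584.5, 15.4, 54.7]
ee_rot: [-0.0, 0.731, 0.682, 0.0]
force: [2.9, 4.8, -3.7]
grip_width: 0.338
```

```bash
python3 -m jog '[[[5,2,0],[0,0,0],1],[[18,1.2,0],[0,0,0],1],[[30,0.5,0],[0,0,0],1],[[42,-0.2,0],[0,0,0],1],[[54,-1,0],[0,0,0],1],[[66,-1.7,0],[0,0,0],1],[[77,-2.4,0],[0,0,0],1],[[84,-2.8,0],[0,0,0],1]]'
python3 -m jog '[[[0.5,0,0],[0,0,0],1],[[0.5,0,0],[0,0,0],1],[[0.5,0,0],[0,0,0],1],[[0.5,0,0],[0,0,0],0.53],[[0.5,0,0],[0,0,0],0.53],[[0.5,0,0],[0,0,0],0.53],[[0.5,0,0],[0,0,0],0.53],[[0.5,0,0],[0,0,0],0.53]]'
python3 -m jog '[[[0,0,20],[0,0,0],0.53],[[0,0,50],[0,0,0],0.5],[[0,0,85],[0,0,0],0.3],[[0,0,120],[0,0,0],0],[[0,0,145],[0,0,0],0],[[0,0,160],[0,0,0],0],[[0,0,165],[0,0,0],0],[[0,0,165],[0,0,0],0]]'
python3 w.py 667 14 w2; python3 d.py
```

```text
time_s: 15.78
eef_pos: [668.6, 12.0, 54.8]
ee_rot: [0.0, 0.731, 0.683, -0.0]
force: [-1.9, -0.6, -1.1]
grip_width: 0.338
time_s: 16.45
eef_pos: [668.3, 12.6, 54.9]
ee_rot: [0.0, 0.731, 0.683, 0.0]
force: [-0.2, 0.3, -0.4]
grip_width: 0.472
time_s: 17.12
eef_pos: [668.6, 12.6, 220.7]
ee_rot: [0.001, 0.731, 0.683, 0.001]
force: [-0.3, -0.2, -0.4]
grip_width: 0.999
tcp [668.1  12.7 219.1] yawY -3.9 zdir [-0.001  0.    -1.   ] grip 1.0 t 17.2
all 6573 [667.7   9.8] [ 78. 108.] 86.6 z [30. 41. 67.]
coil 1292 [687.7  11.6] [30. 68.] 86.0 z [56. 67. 68.]
[464. 294.] 105
[ 470. -312.] 109
[515. -54.] 32
[696. 216.] 119
[751. 357.] 105
```

View pics/w2.png

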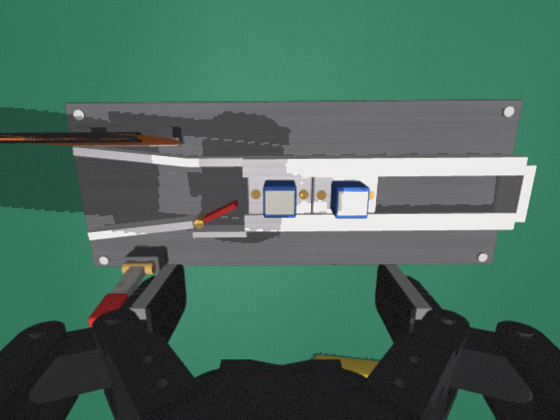

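Both valves are in, coils at (280,200) and (350,200), and the pawl is out at (238,205). Now C, still at (470,-312).

```bash
python3 -m jog '[[[-18,-30,0],[0,0,4],0],[[-37,-60,0],[0,0,8],0],[[-56,-92,-5],[0,0,12],0],[[-75,-124,-10],[0,0,17],0],[[-95,-156,-15],[0,0,22],0],[[-114,-188,-20],[0,0,26],0],[[-134,-220,-28],[0,0,30],0],[[-152,-250,-36],[0,0,33],0]]'
python3 -m jog '[[[-20,-30,-2],[0,0,0.5],0],[[-36,-55,-4],[0,0,0.5],0],[[-44,-70,-4],[0,0,0.5],0],[[-46,-75,-4],[0,0,0.5],0],[[-46,-75,-4],[0,0,0.5],0],[[-46,-75,-4],[0,0,0.5],0],[[-46,-75,-4],[0,0,0.5],0],[[-46,-75,-4],[0,0,0.5],0]]'
python3 w.py 470 -312
```

```text
time_s: 17.88
eef_pos: [514.5, -238.5, 182.0]
ee_rot: [-0.001, 0.505, 0.863, 0.0]
force: [0.2, -1.3, 0.6]
grip_width: 1.003
time_s: 18.55
eef_pos: [470.9, -311.2, 179.6]
ee_rot: [-0.0, 0.502, 0.865, 0.0]
force: [-0.3, -0.3, 1.2]
grip_width: 1.002
tcp [ 470.8 -311.4  179.7] yawY 29.7 zdir [-0.  0. -1.] grip 1.0 t 18.6
all 3938 [ 473.  -310.6] [64. 51.] 30.4 z [23. 25. 60.]
coil 1381 [ 472.8 -310.7] [30. 30.] 30.7 z [56. 59. 60.]
```

```bash
python3 -m jog '[[[2,0.7,-20],[0,0,0.6],0],[[2,0.7,-50],[0,0,0.6],0],[[2,0.7,-80],[0,0,0.6],0],[[2,0.7,-105],[0,0,0.6],0],[[2,0.7,-120],[0,0,0.6],0],[[2,0.7,-130],[0,0,0.6],0],[[2,0.7,-135],[0,0,0.6],0],[[2,0.7,-135],[0,0,0.6],0.3]]' 80
python3 -m jog '[[[0,0,0],[0,0,0],1],[[0,0,0],[0,0,0],1],[[0,0,0],[0,0,0],1],[[0,0,0],[0,0,0],1],[[0,0,0],[0,0,0],1],[[0,0,0],[0,0,0],1],[[0,0,0],[0,0,0],1],[[0,0,0],[0,0,0],1]]'
python3 -m jog '[[[0,0,15],[0,0,0],1],[[0,0,45],[0,0,0],1],[[0,0,80],[0,0,-4],1],[[0,10,115],[0,0,-8],1],[[4,30,140],[0,0,-12],1],[[8,55,155],[0,0,-16],1],[[12,85,155],[0,0,-20],1],[[16,115,155],[0,0,-24],1]]'
python3 -m jog '[[[6,33,0],[0,0,-4],1],[[11,66,0],[0,0,-8],1],[[16,100,0],[0,0,-10],1],[[21,134,0],[0,0,-10],1],[[26,164,0],[0,0,-10],1],[[30,192,0],[0,0,-10],1],[[30,212,0],[0,0,-10],1],[[30,218,0],[0,0,-10],1]]'
python3 -m jog '[[[0,0,0],[0,0,0],1],[[0,0,0],[0,0,0],1],[[0,0,0],[0,0,0],1],[[0,0,0],[0,0,0],1],[[0,0,0],[0,0,0],1],[[0,0,0],[0,0,0],1],[[0,0,0],[0,0,0],1],[[0,0,0],[0,0,0],1]]'
python3 lane.py wL3|head -1; python3 rel.py|tail -2
```

```text
time_s: 19.27
eef_pos: [472.4, -311.3, 44.3]
ee_rot: [-0.0, 0.498, 0.867, 0.0]
force: [-1.1, 0.3, 0.2]
grip_width: 0.886
time_s: 19.93
eef_pos: [472.8, -312.1, 45.8]
ee_rot: [0.001, 0.498, 0.867, -0.0]
force: [1.2, -0.2, 6.3]
grip_width: 0.337
time_s: 20.6
eef_pos: [488.3, -195.7, 200.6]
ee_rot: [0.001, 0.669, 0.743, 0.0]
force: [1.6, 0.4, -2.9]
grip_width: 0.333
time_s: 21.27
eef_pos: [517.8, 24.0, 199.5]
ee_rot: [-0.001, 0.729, 0.684, -0.0]
force: [-1.1, 0.2, -2.2]
grip_width: 0.335
time_s: 21.93
eef_pos: [518.3, 21.1, 199.7]
ee_rot: [-0.0, 0.73, 0.683, -0.0]
force: [0.4, -0.6, -1.6]
grip_width: 0.337
tcp [518.3  21.2 199.7] 0.33581869701726696
coil top lane frame ((-111.8033218383789, 2.429452896118164), (56.35546112060547, 30.915254592895508), 0.09388023614883423) 5837
base front edge y [26.94742616 27.51954606] x [-143.01782514  -80.7794034 ] z 178.2445942907089
```

```bash
python3 -m jog '[[[1,0.4,-20],[0,0,0],1],[[1,0.4,-50],[0,0,0],1],[[1,0.4,-80],[0,0,0],1],[[1,0.4,-105],[0,0,0],1],[[1,0.4,-125],[0,0,0],1],[[1,0.4,-138],[0,0,0],1],[[1,0.4,-145],[0,0,0],1],[[1,0.4,-145],[0,0,0],1]]'
python3 -m jog '[[[9,-0.6,0],[0,0,0],1],[[18,-1.1,0],[0,0,0],1],[[28,-1.7,0],[0,0,0],1],[[38,-2.3,0],[0,0,0],1],[[48,-3,0],[0,0,0],1],[[56,-3.5,0],[0,0,0],1],[[64,-4,0],[0,0,0],1],[[64,-4,0],[0,0,0],1]]'
python3 -m jog '[[[11,-0.7,0],[0,0,0],1],[[22,-1.4,0],[0,0,0],1],[[33,-2,0],[0,0,0],1],[[44,-2.7,0],[0,0,0],1],[[55,-3.4,0],[0,0,0],1],[[66,-4,0],[0,0,0],1],[[77,-4.7,0],[0,0,0],1],[[84,-5.2,0],[0,0,0],1]]'
python3 -m jog '[[[1,0,0],[0,0,0],1],[[1,0,0],[0,0,0],1],[[1,0,0],[0,0,0],1],[[1,0,0],[0,0,0],0.53],[[1,0,0],[0,0,0],0.53],[[1,0,0],[0,0,0],0.53],[[1,0,0],[0,0,0],0.53],[[1,0,0],[0,0,0],0.53]]'
python3 -m jog '[[[0,0,20],[0,0,0],0.53],[[0,0,50],[0,0,0],0.5],[[0,0,85],[0,0,0],0.3],[[0,0,120],[0,0,0],0],[[0,0,145],[0,0,0],0],[[0,0,160],[0,0,0],0],[[0,0,165],[0,0,0],0],[[0,0,165],[0,0,0],0]]'
python3 w.py 667 14 w3; python3 d.py
```

```text
time_s: 22.9
eef_pos: [519.2, 21.8, 54.8]
ee_rot: [-0.0, 0.73, 0.683, -0.0]
force: [-0.5, -0.4, -1.6]
grip_width: 0.342
time_s: 23.57
eef_pos: [584.2, 18.3, 54.9]
ee_rot: [-0.0, 0.73, 0.683, 0.001]
force: [2.3, 4.3, -3.8]
grip_width: 0.34
time_s: 24.23
eef_pos: [667.4, 12.6, 54.9]
ee_rot: [-0.0, 0.73, 0.683, -0.0]
force: [-5.2, 0.3, 0.6]
grip_width: 0.339
time_s: 24.9
eef_pos: [668.3, 12.6, 54.9]
ee_rot: [0.0, 0.73, 0.683, 0.0]
force: [0.7, 0.1, 0.1]
grip_width: 0.469
time_s: 25.57
eef_pos: [668.6, 12.5, 220.7]
ee_rot: [0.001, 0.73, 0.683, 0.001]
force: [-0.2, 0.1, 0.0]
grip_width: 1.002
tcp [668.1  12.5 219.1] yawY -3.8 zdir [-0.001  0.    -1.   ] grip 1.0 t 25.6
all 6597 [667.7   9.8] [ 78. 107.] 86.7 z [31. 41. 67.]
coil 1359 [687.8  12.4] [30. 68.] 85.8 z [55. 67. 68.]
[464. 295.] 102
[514. -54.] 37
[698. 221.] 134
[750. 357.] 111
```

View pics/w3.png

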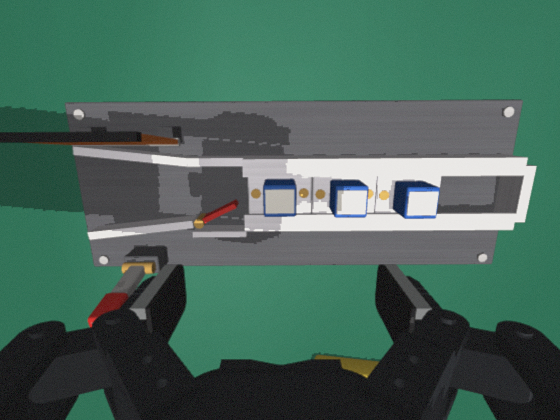

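All three valves are in, coils at (280,198), (349,198) and (416,199), and the pawl is out behind them. I check the whole bench for a fourth valve while moving, fingers shut, to the guard's outer side.

```bash
python3 -m jog '[[[-18,14,0],[0,0,0],1],[[-38,30,0],[0,0,0],1],[[-62,48,0],[0,0,0],1],[[-86,67,0],[0,0,0],1],[[-108,84,0],[0,0,0],1],[[-125,98,0],[0,0,0],1],[[-135,106,0],[0,0,0],1],[[-139,109,0],[0,0,0],1]]' 60
python3 - <<'E'
from h import *
p=capture("side"); cv2.imwrite("pics/s2.png",p["color"])
t=capture("top"); C=cloud(t); W=C[t["z_map"]>0]
X=W[(W[:,2]>50)&(W[:,2]<64)&(abs(W[:,1])<650)&(W[:,0]>150)&(W[:,0]<950)]
D=np.round(X[:,:2]/4).astype(int); g=np.zeros((260,340),np.uint8); g[D[:,0],D[:,1]+165]=1
n,l,st,ce=cv2.connectedComponentsWithStats(cv2.dilate(g,np.ones((3,3))))
for i in range(1,n):
    if st[i,4]>20: print(np.round([ce[i][1]*4,(ce[i][0]-165)*4]),st[i,2:])
G=W[(W[:,2]>110)&(W[:,2]<130)&(abs(W[:,0]-525)<60)&(W[:,1]>40)&(W[:,1]<110)]; print("guard top",np.round(G.mean(0)) if len(G) else None)
E
```

```text
time_s: 26.33
eef_pos: [527.6, 122.7, 218.5]
ee_rot: [-0.001, 0.73, 0.684, -0.001]
force: [-0.8, 0.4, -0.1]
grip_width: -0.0
[464. 295.] [ 11  11 102]
[516. -54.] [ 4  9 32]
[662.  14.] [10 10 70]
[ 736. -641.] [  8  29 121]
[696. 218.] [ 17  15 113]
[728.   8.] [10 10 77]
[750. 357.] [ 12  12 105]
[793.   2.] [10 10 76]
guard top None
```

View pics/s2.png

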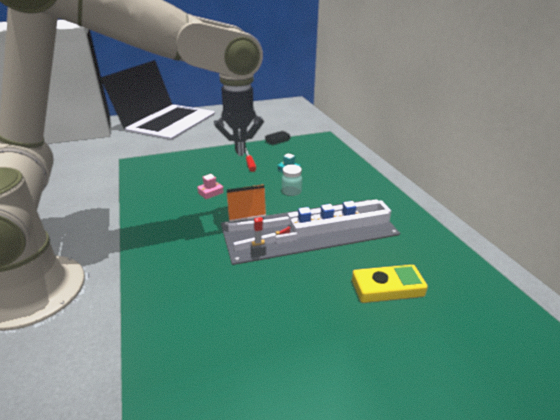

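No fourth valve is to be seen: only three coils in the magazine at (305–350,212), plus the pink and turquoise look-alikes. Closing the guard.

```bash
python3 -m jog '[[[0,0,-15],[0,0,0],1],[[0,0,-40],[0,0,0],1],[[0,0,-65],[0,0,0],1],[[0,0,-88],[0,0,0],1],[[0,0,-102],[0,0,0],1],[[0,0,-110],[0,0,0],1],[[0,0,-112],[0,0,0],1],[[0,0,-112],[0,0,0],1]]'
python3 -m jog '[[[-1,-8,0],[0,0,0],1],[[-1,-16,0],[0,0,0],1],[[-2,-24,0],[0,0,0],1],[[-2,-32,0],[0,0,0],1],[[-3,-39,0],[0,0,0],1],[[-3,-46,0],[0,0,0],1],[[-3,-52,0],[0,0,0],1],[[-4,-56,0],[0,0,0],1]]'
python3 -m jog '[[[0,-6,-3],[0,0,0],1],[[-1,-12,-6],[0,0,0],1],[[-1,-17,-9],[0,0,0],1],[[-2,-22,-13],[0,0,0],1],[[-2,-26,-18],[0,0,0],1],[[-2,-30,-23],[0,0,0],1],[[-2,-33,-28],[0,0,0],1],[[-2,-36,-33],[0,0,0],1]]'
python3 -m jog '[[[0,-1,-4],[0,0,0],1],[[0,-2,-8],[0,0,0],1],[[0,-3,-12],[0,0,0],1],[[0,-4,-15],[0,0,0],1],[[0,-5,-18],[0,0,0],1],[[0,-5,-20],[0,0,0],1],[[0,-5,-21],[0,0,0],1],[[0,-5,-21],[0,0,0],1]]'
```

```text
time_s: 27.1
eef_pos: [529.7, 121.1, 107.5]
ee_rot: [-0.0, 0.73, 0.683, -0.0]
force: [-0.3, -0.2, 0.0]
grip_width: 0.0
time_s: 27.77
eef_pos: [525.3, 64.8, 107.6]
ee_rot: [-0.0, 0.73, 0.683, -0.0]
force: [0.2, 1.7, 0.1]
grip_width: 0.001
time_s: 28.43
eef_pos: [523.0, 29.3, 74.0]
ee_rot: [-0.0, 0.73, 0.683, -0.0]
force: [0.4, 1.3, 0.2]
grip_width: 0.0
time_s: 29.1
eef_pos: [523.3, 24.5, 54.0]
ee_rot: [0.0, 0.73, 0.683, -0.0]
force: [-2.3, -0.4, 4.0]
grip_width: 0.002
```

```bash
python3 -m jog '[[[0,0,-1],[0,0,0],1],[[0,0,-2],[0,0,0],1],[[0,0,-2],[0,0,0],1],[[0,0,-2],[0,0,0],1],[[0,0,-2],[0,0,0],1],[[0,0,-2],[0,0,0],1],[[0,0,-2],[0,0,0],1],[[0,0,-2],[0,0,0],1]]'
python3 -m jog '[[[0,0,15],[0,0,0],1],[[0,0,45],[0,0,0],1],[[0,0,80],[0,0,0],1],[[0,0,115],[0,0,0],1],[[0,0,145],[0,0,0],1],[[0,0,160],[0,0,0],1],[[0,0,168],[0,0,0],1],[[0,0,168],[0,0,0],1]]'
python3 -m jog '[[[-1,-12,0],[0,0,0],1],[[-2,-35,0],[0,0,0],1],[[-4,-60,0],[0,0,0],1],[[-5,-88,0],[0,0,0],1],[[-6,-112,0],[0,0,0],1],[[-8,-130,0],[0,0,0],1],[[-8,-137.5,0],[0,0,0],1],[[-8,-137.5,0],[0,0,0],1]]'
python3 - <<'E'
from h import *
p=capture("wrist"); cv2.imwrite("pics/g1.png",p["color"]); C=cloud(p); print(np.round(sensors.sense()["eef_pos"],1))
o=np.array([623.4,15.5]); a=-.0616; u=np.array([np.cos(a),np.sin(a)]); v=np.array([-u[1],u[0]])
c=p["color"].astype(int); m=(c[...,2]>120)&(c[...,0]<90)&(c[...,1]<130)&(p["z_map"]>0)
W=C[m]; L=np.c_[(W[:,:2]-o)@u,(W[:,:2]-o)@v,W[:,2]]
S=L[(L[:,0]<-45)&(L[:,0]>-160)&(L[:,1]>-45)]; print("guard z by y",[(y,round(float(np.median(S[abs(S[:,1]-y)<6][:,2])),1)) for y in(-30,-10,10,30,45) if (abs(S[:,1]-y)<6).sum()>5])
S=L[(L[:,0]<-60)&(L[:,1]<-60)]; print("red grip",np.round(S.mean(0),1) if len(S) else None)
E
```

```text
time_s: 29.77
eef_pos: [523.5, 24.5, 53.8]
ee_rot: [0.0, 0.73, 0.684, 0.0]
force: [-10.0, 0.2, 24.2]
grip_width: -0.003
time_s: 30.43
eef_pos: [523.7, 24.5, 220.9]
ee_rot: [0.001, 0.73, 0.683, 0.001]
force: [0.3, 0.5, -0.4]
grip_width: -0.001
time_s: 31.1
eef_pos: [514.7, -114.5, 218.3]
ee_rot: [-0.001, 0.731, 0.682, -0.001]
force: [-0.1, 0.9, 0.4]
grip_width: 0.001
[ 514.9 -113.3  218.6]
guard z by y [(-30, 37.9), (-10, 23.3), (10, 8.8)]
red grip [-100.6  -83.8  109.3]
```

View pics/g1.png

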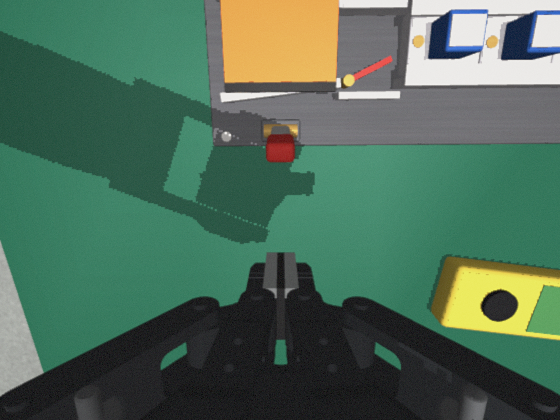

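The guard looks shut, with its black edge at row 87. The clamp is upright with its red grip at (281,148). The depth slope on the guard looks odd, so I check it from the fixed cameras.

```bash
cat > gz.py <<'E'
from h import *
o=np.array([623.4,15.5]); a=-.0616; u=np.array([np.cos(a),np.sin(a)]); v=np.array([-u[1],u[0]])
for n in("wrist","top","side"):
    p=capture(n); C=cloud(p); W=C[p["z_map"]>0]; L=np.c_[(W[:,:2]-o)@u,(W[:,:2]-o)@v,W[:,2]]
    S=L[(abs(L[:,0]+100)<40)]
    print(n,[(y,(abs(S[:,1]-y)<5).sum(),np.round(np.percentile(S[abs(S[:,1]-y)<5][:,2],[10,50,90])).tolist()) for y in range(-90,60,10) if (abs(S[:,1]-y)<5).sum()>3])
E
python3 gz.py
```

```text
wrist [(-90, np.int64(767), [1.0, 9.0, 124.0]), (-80, np.int64(1003), [8.0, 49.0, 124.0]), (-70, np.int64(858), [8.0, 38.0, 60.0]), (-60, np.int64(852), [8.0, 9.0, 10.0]), (-50, np.int64(859), [8.0, 9.0, 10.0]), (-40, np.int64(1175), [8.0, 33.0, 39.0]), (-30, np.int64(1074), [37.0, 38.0, 39.0]), (-20, np.int64(1115), [37.0, 38.0, 38.0]), (-10, np.int64(1146), [37.0, 38.0, 38.0]), (0, np.int64(1176), [37.0, 38.0, 39.0]), (10, np.int64(1206), [37.0, 38.0, 39.0]), (20, np.int64(1247), [37.0, 38.0, 39.0]), (30, np.int64(1034), [37.0, 38.0, 39.0])]
top [(-90, np.int64(223), [11.0, 495.0, 508.0]), (-80, np.int64(285), [11.0, 495.0, 515.0]), (-70, np.int64(332), [9.0, 481.0, 519.0]), (-60, np.int64(150), [7.0, 12.0, 521.0]), (-50, np.int64(81), [6.0, 8.0, 12.0]), (-40, np.int64(77), [31.0, 37.0, 41.0]), (-30, np.int64(87), [35.0, 38.0, 40.0]), (-20, np.int64(86), [35.0, 37.0, 40.0]), (-10, np.int64(89), [35.0, 38.0, 41.0]), (0, np.int64(90), [34.0, 37.0, 41.0]), (10, np.int64(85), [35.0, 37.0, 40.0]), (20, np.int64(87), [35.0, 37.0, 40.0]), (30, np.int64(87), [34.0, 38.0, 40.0]), (40, np.int64(88), [34.0, 37.0, 41.0]), (50, np.int64(79), [34.0, 38.0, 41.0])]
side [(-90, np.int64(446), [3.0, 96.0, 505.0]), (-80, np.int64(512), [12.0, 66.0, 512.0]), (-70, np.int64(155), [9.0, 505.0, 520.0]), (-60, np.int64(41), [8.0, 9.0, 521.0]), (-50, np.int64(89), [8.0, 14.0, 28.0]), (-40, np.int64(177), [13.0, 31.0, 39.0]), (-30, np.int64(51), [37.0, 38.0, 39.0]), (-20, np.int64(57), [37.0, 38.0, 39.0]), (-10, np.int64(49), [36.0, 38.0, 39.0]), (0, np.int64(46), [36.0, 38.0, 39.0]), (10, np.int64(46), [36.0, 38.0, 39.0]), (20, np.int64(47), [37.0, 38.0, 39.0]), (30, np.int64(43), [36.0, 38.0, 39.0]), (40, np.int64(51), [37.0, 38.0, 40.0]), (50, np.int64(61), [37.0, 38.0, 40.0])]
```

The guard is flat in all three cameras at z≈38; my colour mask caused the slope. Now the clamp.

```bash
python3 -m jog '[[[0,0,-15],[0,0,0],1],[[0,0,-40],[0,0,0],1],[[0,0,-65],[0,0,0],1],[[0,0,-88],[0,0,0],1],[[0,0,-102],[0,0,0],1],[[0,0,-110],[0,0,0],1],[[0,0,-113],[0,0,0],1],[[0,0,-113],[0,0,0],1]]'
python3 -m jog '[[[0,8,0],[0,0,0],1],[[1,16,0],[0,0,0],1],[[1,24,0],[0,0,0],1],[[2,32,0],[0,0,0],1],[[2,40,0],[0,0,0],1],[[3,48,0],[0,0,0],1],[[3,55,-1],[0,0,0],1],[[4,61,-2],[0,0,0],1]]'
python3 -m jog '[[[0,5,-2],[0,0,0],1],[[1,9,-4],[0,0,0],1],[[1,13,-6],[0,0,0],1],[[1,17,-9],[0,0,0],1],[[1,20,-12],[0,0,0],1],[[2,23,-15],[0,0,0],1],[[2,26,-19],[0,0,0],1],[[2,28,-22],[0,0,0],1]]'
python3 -m jog '[[[0,1,-3],[0,0,0],1],[[0,2,-6],[0,0,0],1],[[0,3,-9],[0,0,0],1],[[0,4,-12],[0,0,0],1],[[0,5,-14],[0,0,0],1],[[0,6,-16],[0,0,0],1],[[0,6,-17.5],[0,0,0],1],[[0,6,-18],[0,0,0],1]]'
```

```text
time_s: 31.97
eef_pos: [515.4, -112.5, 106.7]
ee_rot: [-0.0, 0.73, 0.684, -0.0]
force: [0.3, 0.4, 1.7]
grip_width: -0.001
time_s: 32.63
eef_pos: [519.4, -51.2, 104.9]
ee_rot: [0.0, 0.73, 0.684, 0.0]
force: [-2.1, -1.6, 2.1]
grip_width: 0.001
time_s: 33.3
eef_pos: [521.3, -23.5, 82.1]
ee_rot: [-0.0, 0.73, 0.683, 0.0]
force: [-0.0, -1.0, 1.8]
grip_width: -0.001
time_s: 33.97
eef_pos: [521.4, -18.0, 65.8]
ee_rot: [0.0, 0.73, 0.683, -0.0]
force: [-6.6, 0.6, 21.5]
grip_width: 0.0
```

```bash
python3 -m jog '[[[0,0,0],[0,0,0],1],[[0,0,0],[0,0,0],1],[[0,0,15],[0,0,0],1],[[0,0,50],[0,0,0],1],[[0,0,85],[0,0,0],1],[[0,0,115],[0,0,0],1],[[0,0,140],[0,0,0],1],[[0,0,150],[0,0,0],1]]'
python3 -m jog '[[[0,-20,0],[0,0,0],1],[[0,-45,0],[0,0,0],1],[[0,-72,0],[0,0,0],1],[[0,-95,0],[0,0,0],1],[[0,-110,0],[0,0,0],1],[[0,-118,0],[0,0,0],1],[[0,-120,0],[0,0,0],1],[[0,-120,0],[0,0,0],1]]'
python3 - <<'E'
from h import *
o=np.array([623.4,15.5]); a=-.0616; u=np.array([np.cos(a),np.sin(a)]); v=np.array([-u[1],u[0]])
p=capture("wrist"); cv2.imwrite("pics/f1.png",p["color"]); C=cloud(p); W=C[p["z_map"]>0]
L=np.c_[(W[:,:2]-o)@u,(W[:,:2]-o)@v,W[:,2]]; S=L[abs(L[:,0]+100)<4]
print([(y,np.round(np.median(S[abs(S[:,1]-y)<3][:,2]),1)) for y in range(-80,45,8) if (abs(S[:,1]-y)<3).sum()>3])
S=L[abs(L[:,0]+130)<8]
print([(y,np.round(np.median(S[abs(S[:,1]-y)<3][:,2]),1)) for y in range(-40,50,10) if (abs(S[:,1]-y)<3).sum()>3])
p=capture("side"); cv2.imwrite("pics/f2.png",p["color"])
E
```

```text
time_s: 34.63
eef_pos: [522.1, -18.1, 217.9]
ee_rot: [0.002, 0.73, 0.683, 0.001]
force: [0.2, -0.4, 0.3]
grip_width: -0.005
time_s: 35.3
eef_pos: [521.1, -137.7, 214.0]
ee_rot: [-0.001, 0.73, 0.683, -0.0]
force: [0.3, -0.7, 0.4]
grip_width: 0.002
[(-80, np.float64(42.6)), (-72, np.float64(50.0)), (-64, np.float64(49.5)), (-56, np.float64(49.6)), (-48, np.float64(49.5)), (-40, np.float64(49.5)), (-32, np.float64(49.5)), (-24, np.float64(51.5)), (-16, np.float64(51.5)), (-8, np.float64(51.7)), (0, np.float64(51.3))]
[(-40, np.float64(37.0)), (-30, np.float64(37.8)), (-20, np.float64(37.5)), (-10, np.float64(37.5)), (0, np.float64(37.7)), (10, np.float64(37.4))]
```

View pics/f1.png

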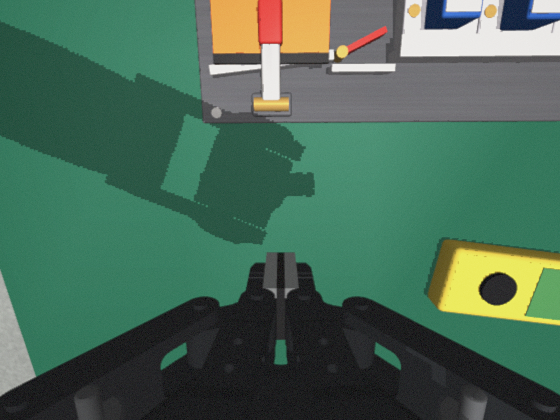

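View pics/f2.png

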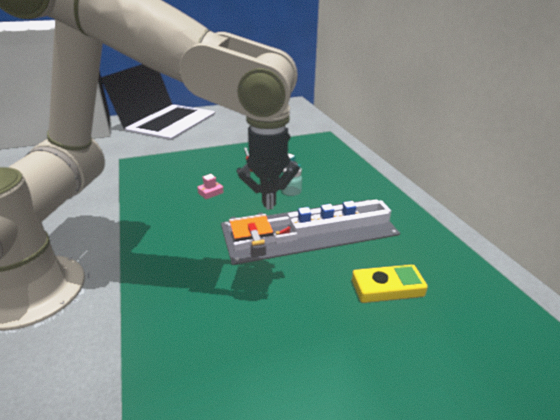

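The wrist view shows the clamp flat across the shut guard: arm at (270,60), surface z about 49.5 along its whole length, guard at 37.5. The pawl is still out at (365,42). The side view shows three valves in the row and the bystanders in place. Handing in.

```bash
python3 -c "
from rig import ctrl; print(ctrl.finish_job())"
```

```text
the job is handed in; nothing more can be done
None
```

I loaded all three valves on the bench into the magazine past the pawl. Then I swung the guard shut over the empty bay, swung the clamp down onto it, and handed the job in at about 35 s. There was no fourth valve. I left the pink and turquoise look-alikes alone.

**Last checks**
- **Valves:** all three sit in a row. The last one in is at lane x of about 45 mm, with the pawl sprung out behind it.
- **Guard:** it reads flat at z of about 38 mm in all three cameras. One earlier reading showed it sloping, but that came from my colour mask.
- **Clamp:** the arm reads level at about 49.5 mm along its length.
- **Bystanders:** the robot never touched the jar, meter or screwdriver. The jar and meter look unmoved; I did not measure the screwdriver's final position.
- **Arm:** it was clear of everything at hand-in. The highest force I read was about 24 N, when pressing the guard flat.

The second valve went into the lane about 2.5 mm off centre. I corrected that during the push, and it seated normally.

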